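# Level the weighing platform and lay out reeds and ferrules on it

### The job

Before anything goes on it, level the little weighing platform: turn its two brass foot screws until both bubbles lie between the marks of their vials. Then put every chanter reed in the platform's rectangular wooden tray and every nickel-silver ferrule in its round steel pan, leaving the platform still level and the other things on the sill where they are.

Things in the scene. Friction and masses are not known exactly. Their poses are not given: they have to be found in the camera images.
- screw_a_head (a point): Foot screw A, front left corner of the platform (front = robot's side, right = -y): round knurled brass head 34 mm across, 24 mm high, axis vertical. This point: centre of the head, 26 mm above the plate's top. Turns with 0.05 N m, stays where left, stops 3.5 rad either way from level. Clockwise from above raises its corner 1.6 mm a rad.
- bubble_a (a point): Centre of the green bubble (14 mm long) of spirit vial A. It rides to the high side along the platform's x axis, at most 25 mm from the middle: screw A turned clockwise from above moves it 7 mm a rad towards -x of the platform, i.e. towards screw A's end; anticlockwise the opposite. The other screw does not move it.
- vial_a (a point): Middle of spirit vial A: white tube 70 mm long in a dark holder along the platform's x axis on the left edge of the plate, read with screw A. Two black marks across it, 11 mm either side of the middle; the bubble is centred when between them. Axes are the plate's (x away from the robot at yaw 0, z up).
- screw_b_head (a point): Foot screw B, back right corner of the platform (front = robot's side, right = -y): round knurled brass head 34 mm across, 24 mm high, axis vertical. This point: centre of the head, 26 mm above the plate's top. Turns with 0.05 N m, stays where left, stops 3.5 rad either way from level. Clockwise from above raises its corner 1.6 mm a rad.
- bubble_b (a point): Centre of the green bubble (14 mm long) of spirit vial B. It rides to the high side along the platform's y axis, at most 25 mm from the middle: screw B turned clockwise from above moves it 7 mm a rad towards -y of the platform, i.e. towards screw B's side; anticlockwise the opposite. The other screw does not move it.
- vial_b (a point): Middle of spirit vial B: white tube 70 mm long in a dark holder along the platform's y axis on the back edge of the plate, read with screw B. Two black marks across it, 11 mm either side of the middle; the bubble is centred when between them. Axes are the plate's (x away from the robot at yaw 0, z up).
- plate_centre (a point): Centre of the top face of the weighing platform's square aluminium plate, 240 x 240 mm, 10 mm thick, top about 40 mm above the sill; axes are the plate's. The plate rests on a fixed foot at its back left corner, screw A front left and screw B back right (feet on a 190 mm square); the platform stands fixed on the sill.
- reed_tray_in (a point): Centre of the inner floor of the rectangular wooden tray fixed on the right half of the plate: 144 mm inside along the plate's x by 72 mm along its y, walls 3 mm thick rising 9 mm above the floor. Axes are the plate's.
- pan_in (a point): Centre of the inner floor of the round steel pan fixed on the left half of the plate: 90 mm inside diameter, wall 3 mm thick rising 9 mm above the floor. Axes are the plate's.
- reed0_mid (a point): Chanter reed 0 (may be absent), 57 mm long, 15 g, lying flat on the sill. This point: centre of its grey bound waist, 16 mm long (x), 13 mm wide (y), 12 mm high (z), 6 mm above what it lies on. x points along the reed to the fan-shaped cane blade, 24 mm wide, ending 30 mm from here; the 8 mm copper staple ends 27 mm away at -x.
- reed1_mid (a point): Chanter reed 1 (may be absent), 57 mm long, 15 g, lying flat on the sill. This point: centre of its grey bound waist, 16 mm long (x), 13 mm wide (y), 12 mm high (z), 6 mm above what it lies on. x points along the reed to the fan-shaped cane blade, 24 mm wide, ending 30 mm from here; the 8 mm copper staple ends 27 mm away at -x.
- reed2_mid (a point): Chanter reed 2 (may be absent), 57 mm long, 15 g, lying flat on the sill. This point: centre of its grey bound waist, 16 mm long (x), 13 mm wide (y), 12 mm high (z), 6 mm above what it lies on. x points along the reed to the fan-shaped cane blade, 24 mm wide, ending 30 mm from here; the 8 mm copper staple ends 27 mm away at -x.
- reed3_mid (a point): Chanter reed 3 (may be absent), 57 mm long, 15 g, lying flat on the sill. This point: centre of its grey bound waist, 16 mm long (x), 13 mm wide (y), 12 mm high (z), 6 mm above what it lies on. x points along the reed to the fan-shaped cane blade, 24 mm wide, ending 30 mm from here; the 8 mm copper staple ends 27 mm away at -x.
- ferrule0_mid (a point): Nickel-silver ferrule 0 (some are absent): plain ring 30 mm outside, 21 mm inside, 22 mm high, standing on end on the sill. This point is its centre, half-way up; z is the ring's axis. 40 g.
- ferrule1_mid (a point): Nickel-silver ferrule 1 (some are absent): plain ring 30 mm outside, 21 mm inside, 22 mm high, standing on end on the sill. This point is its centre, half-way up; z is the ring's axis. 40 g.
- ferrule2_mid (a point): Nickel-silver ferrule 2 (some are absent): plain ring 30 mm outside, 21 mm inside, 22 mm high, standing on end on the sill. This point is its centre, half-way up; z is the ring's axis. 40 g.
- blowpipe: Bystander: chrome reed-testing blowpipe, 16 mm tube about 200 mm long lying on the sill, right of the platform; origin under its middle.
- saucer: Bystander: white ceramic saucer 110 mm across, 18 mm high; origin at the centre of its underside.
- file: Bystander: flat steel file with a wooden handle, 240 mm long along its x, lying beyond the work; origin at its underside, near its middle.
- sanding_block: Bystander: pale maple block 90 x 55 x 30 mm; origin at the centre of its underside.

How it is judged:
On the way:
1. both bubbles lie between their marks while all reeds and ferrules are still off the platform (x of bubble_a in the frame of vial_a between -0.005 and 0.005 m and y of bubble_b in the frame of vial_b between -0.005 and 0.005 m and height (world z) of each of reed0_mid, reed1_mid, reed2_mid, reed3_mid, ferrule0_mid, ferrule1_mid, ferrule2_mid below 0.036 m), for 0.3 s.
At the end, for the whole second after the job is handed in: Both bubbles are within 5 mm of the middle of their vials; every reed present lies in the wooden tray (its waist within 64 mm by 29 mm of the tray's centre, low in the tray) and every ferrule present is in the round pan (its centre within 34 mm of the pan's centre, low in the pan) (x of bubble_a in the frame of vial_a between -0.005 and 0.005 m and y of bubble_b in the frame of vial_b between -0.005 and 0.005 m and x of reed0_mid in the frame of reed_tray_in between -0.064 and 0.064 m and y of reed0_mid in the frame of reed_tray_in between -0.029 and 0.029 m and z of reed0_mid in the frame of reed_tray_in between -0.002 and 0.032 m and x of reed1_mid in the frame of reed_tray_in between -0.064 and 0.064 m and y of reed1_mid in the frame of reed_tray_in between -0.029 and 0.029 m and z of reed1_mid in the frame of reed_tray_in between -0.002 and 0.032 m and x of reed2_mid in the frame of reed_tray_in between -0.064 and 0.064 m and y of reed2_mid in the frame of reed_tray_in between -0.029 and 0.029 m and z of reed2_mid in the frame of reed_tray_in between -0.002 and 0.032 m and x of reed3_mid in the frame of reed_tray_in between -0.064 and 0.064 m and y of reed3_mid in the frame of reed_tray_in between -0.029 and 0.029 m and z of reed3_mid in the frame of reed_tray_in between -0.002 and 0.032 m and horizontal distance between each of ferrule0_mid, ferrule1_mid, ferrule2_mid and pan_in below 0.034 m and z of ferrule0_mid in the frame of pan_in between 0 and 0.036 m and z of ferrule1_mid in the frame of pan_in between 0 and 0.036 m and z of ferrule2_mid in the frame of pan_in between 0 and 0.036 m); the robot touches nothing.
It fails at once if the blowpipe is pushed more than 40 mm (distance of blowpipe from where it was at the start of the episode above 0.04 m).
It fails at once if the saucer is pushed more than 40 mm (distance of saucer from where it was at the start of the episode above 0.04 m).
It fails at once if the file is pushed more than 40 mm (distance of file from where it was at the start of the episode above 0.04 m).
It fails at once if the sanding block is pushed more than 40 mm (distance of sanding_block from where it was at the start of the episode above 0.04 m).
Of reed0, ferrule0, reed1, ferrule1, reed2, ferrule2, reed3 only 5 to 7 are there at a start; the rules pass over those that are not, and their reading is None.
At some moment in a run one of reed0, ferrule0, reed1, ferrule1, reed2, ferrule2, reed3 may be knocked a few centimetres aside while the robot is not near it.
Once in a run the grip may slacken for a moment while it holds something.
It also fails if it takes over 210 s, if anything falls off the work surface, if the arm or the gripper's body presses on something with over 40 N, if the wrist force passes 120 N, or if a joint passes its speed limit or range.

### The arm

A 7-joint arm with a two-finger parallel gripper is mounted at the origin on the work surface. World frame = base frame: x ahead of the robot, y to its left, z up, the work surface at z = 0. Lengths are in m, angles in rad, forces in N, time in s.
With the tool pointing down it reaches from about 0.4 to 0.875 m from the base axis. Payload 19.3 kg.
Tool frame: the origin (TCP) lies at the very end of the fingers, on their centre line; the grasp point (between the pads) lies 19 mm behind it; z points along the fingers, y is the line along which they close (so a half turn about z gives the same grasp; the last joint's range is limited). The gripper opens to 85 mm and grips with 20 to 120 N. Pads are 22 mm wide; open, the fingers measure 114 mm over their backs; the gripper's body (76 mm by 85 mm) begins 54 mm behind the grasp point. The pads swing forward as they close: fully open they stand 13 mm farther back than shut.
Start: joints at [-1.409, 0.521, -0.036, 1.599, 0.021, 1.021, -0.113], TCP at [0.144, 0.608, 0.231] pointing down, gripper open.
Joint ranges: [-2.91, 2.91], [-0.3, 2.13], [-1.5, 1.42], [0.17, 2.43], [-1.26, 4.41], [0.16, 1.93], [-2.52, 2.52]. Speed limits (rad/s): [1.89, 1.89, 2.39, 2.39, 3.01, 3.01, 3.01].

### API

Orientations are given as [roll, pitch, yaw] about the fixed x, y, z axes, in that order (R = Rz(yaw) Ry(pitch) Rx(roll)).
In Python, from workcell import bot gives the robot as it stands.
- The arm moves only by the tool servo_tool, never from a script. Its argument "plan" is a list of rows, each a list of 7 numbers: the finger opening in cm, from 0 to 8.54, then the shift along the tool's x, y, z in cm, then the turn, a rotation vector about the tool's x, y, z in degrees. In form: [[fingers, x, y, z, wx, wy, wz], ...]. A call has 1 to 10 rows; each row is the pose to reach, as a shift and turn from the pose commanded when the call began, along the tool's axes at that moment; what a row does not reach only later rows make up. A row lasts 1/10 s, in which the tool goes at most 50 mm and 8.59 degrees, less where a joint would pass 70% of its speed; a pose out of reach is approached as far as the arm can. A call with a gripper value outside its range is refused whole. The fingers move at their own pace and stop on an object; "force" is the grip in N (left out, the last holds). Time passes only in rows, so rows that repeat a pose let the fingers close. It gives the time, the measured TCP pose, the force, the opening and the grip force at its end, in the units of the state.
- bot.observe(): the state, without advancing time (a new reading comes with each control period).
- bot.grab_frame(name): name is "scene" or "top"; returns a dict with "frame" (400x640x3 uint8, blue, green, red), "mtx" (3x3 intrinsics, pixels), "k1" (the pictures are not rectified: a ray, as slopes to the right and down, at radius r is drawn at 1 + k1 r^2 times it, then the intrinsics apply), "R" (3x3) and "t" (3): a world point X has camera coordinates R X + t. Camera axes: x right, y down, z forward; pixel columns grow to the right and rows downward; lengths in m; the calibration is good to about 2 mm. A picture is of the moment at which its call begins. There is no depth.
- bot.job_done(): hands the job in; it is judged then, once.
The state is a dict: "clock": time; "qpos": joint angles; "qd": joint speeds; "joint_efforts": joint torques, N m; "position": TCP position; "tool_rot": TCP orientation; "force": force on the tool from outside, world axes, zero at the start; "moment": the same for the moment, N m; "grip_width": finger opening in m; "finger_force": force on a finger pad.
Only numpy, scipy, OpenCV 4.12 (cv2) and the standard library are available. Lean on these libraries where they do the work, as an engineer would, in place of code of your own. Each camera call takes 0.05 s, during which the arm holds its last target. There are 200 camera calls.

## Working session

There is one attempt and no reset: what is moved stays moved. The work goes in short steps, Python scripts to look and compute and a tool call to move; the robot and the scene stay as the last step left them, time stands still between calls to the robot, and variables do not carry over. Pictures are saved under pics/ and viewed, at most 14 in all, crops included, and the job is handed in when it is done.

Besides the shell and the picture viewer there is one more tool, called as name(argument=value, ...) on one line, values as JSON. servo_tool: Moves the arm, as the interface text tells. Its arguments: {"type":"object","properties":{"plan":{"type":"array","items":{"type":"array","items":{"type":"number"}}},"force":{"type":"number"}},"required":["plan"]}

```bash
mkdir -p pics; ls; cat > h.py <<'E'
import numpy as np, cv2
from workcell import bot
def grab(n):
    f=bot.grab_frame(n); f['K']=np.array(f['mtx']);f['R']=np.array(f['R']);f['t']=np.array(f['t']);return f
def ray(f,u,v):
    K=f['K'];d=np.array([(u-K[0,2])/K[0,0],(v-K[1,2])/K[1,1]]);s=d.copy()
    for _ in range(20): s=d/(1+f['k1']*(s@s))
    return -f['R'].T@f['t'], f['R'].T@np.array([s[0],s[1],1])
def onz(f,u,v,z):
    c,d=ray(f,u,v); return c+d*(z-c[2])/d[2]
def proj(f,X):
    c=f['R']@np.array(X)+f['t'];s=c[:2]/c[2];s=s*(1+f['k1']*(s@s));return f['K'][:2,:2]@s+f['K'][:2,2]
E
python3 - <<'E'
from h import *
for n in('top','scene'):
    f=grab(n);cv2.imwrite(f'pics/{n}0.png',f['frame']);print(n,f['K'].tolist(),f['k1'],(-f['R'].T@f['t']).round(3),f['R'].round(2).tolist())
print(bot.observe())
E
```

```text
pics
top [[486.7845234066828, 0.0, 319.59311938263954], [0.0, 486.7845234066828, 196.5388872503121], [0.0, 0.0, 1.0]] -0.007666772299664021 [0.322 0.033 1.292] [[-0.02, -1.0, 0.01], [-0.98, 0.01, -0.19], [0.19, -0.01, -0.98]]
scene [[388.6721849626566, 0.0, 322.3619271533916], [0.0, 388.6721849626566, 190.3606218573228], [0.0, 0.0, 1.0]] -0.008854616536082776 [1.008 0.741 0.74 ] [[-0.86, 0.51, 0.02], [0.3, 0.54, -0.79], [-0.41, -0.67, -0.62]]
{'clock': 0.1, 'qpos': array([-1.40918096,  0.52195958, -0.03635219,  1.59989365,  0.0211834 ,
        1.02109443, -0.11277324]), 'qd': array([ 4.64778023e-04, -2.81107189e-03, -1.87906681e-03, -1.70978654e-03,
        5.09800672e-04, -5.73442824e-05, -1.18734626e-03]), 'joint_efforts': array([ 2.44748691e-03, -9.28490210e+01,  1.98349401e+00, -3.70533371e+01,
        1.80882605e-02,  5.34613282e-03,  7.63923504e-05]), 'position': array([0.14353955, 0.60801361, 0.23080032]), 'tool_rot': array([-3.14062236e+00,  3.95468093e-05,  2.90980483e+00]), 'force': array([ 0.66422121, -0.14822723,  0.17568519]), 'moment': array([-0.04317676, -0.01738899, -0.02110613]), 'finger_force': 0.0, 'grip_width': 0.08541727758389162}
```

View pics/top0.png

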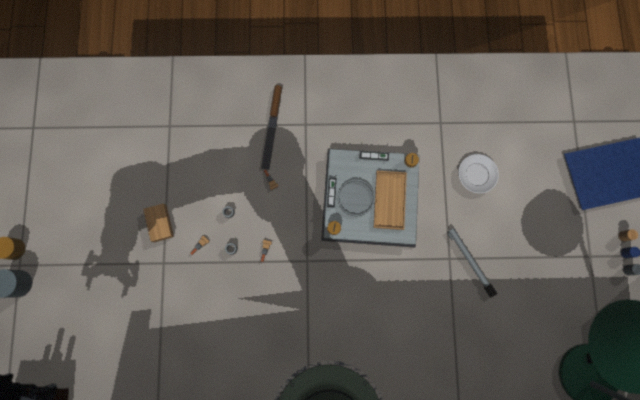

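View pics/scene0.png

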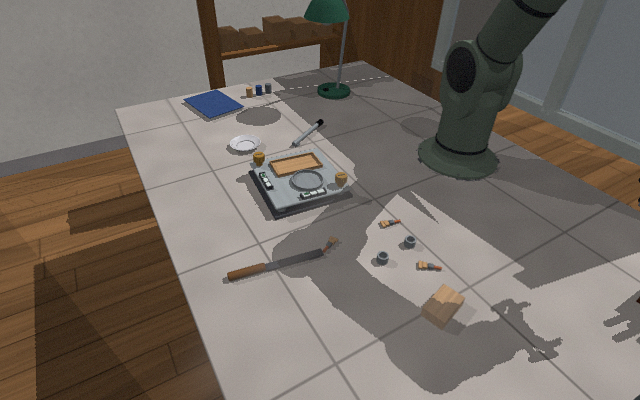

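```bash
python3 - <<'E'
from h import *
im=cv2.imread('pics/top0.png')
a=cv2.resize(im[135:275,130:300],None,fx=4.6,fy=4.2,interpolation=cv2.INTER_CUBIC)
a=cv2.convertScaleAbs(a,alpha=1.6)
cv2.imwrite('pics/c1.png',a)
b=cv2.convertScaleAbs(cv2.resize(im[140:250,315:425],None,fx=5.4,fy=5.4,interpolation=cv2.INTER_CUBIC),alpha=1.6)
cv2.imwrite('pics/c2.png',b)
E
```

```text
(no output)
```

View pics/c1.png

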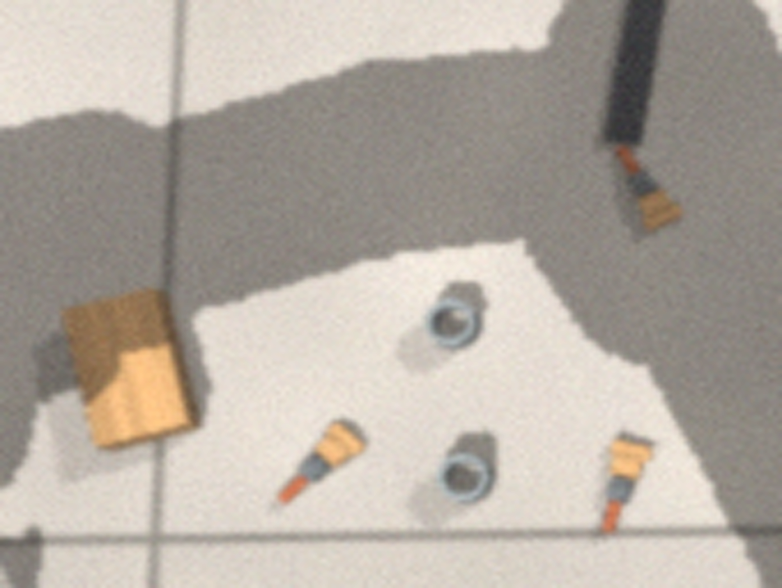

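View pics/c2.png

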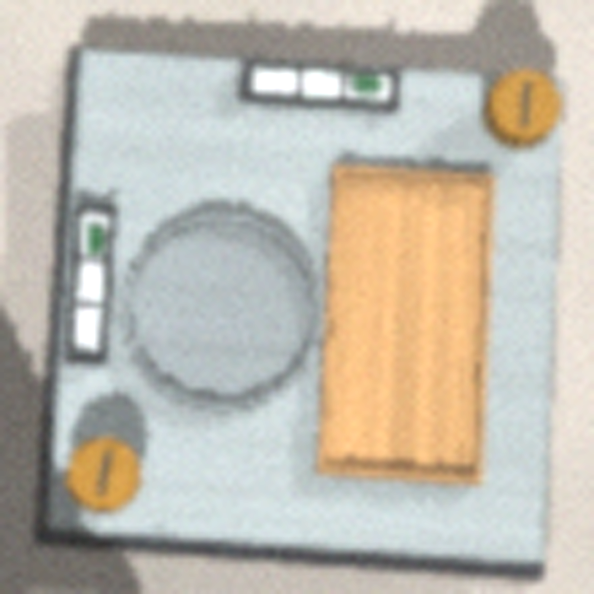

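```bash
cat > m.py <<'E'
from h import *
def blobs(f,lo,hi,amin,box=None):
    h=cv2.cvtColor(cv2.GaussianBlur(f['frame'],(3,3),0),cv2.COLOR_BGR2HSV)
    m=cv2.inRange(h,np.array(lo),np.array(hi))
    if box: z=np.zeros_like(m);z[box[1]:box[3],box[0]:box[2]]=255;m&=z
    n,_,s,c=cv2.connectedComponentsWithStats(m)
    return [(s[i,4],c[i].round(1),s[i,:4]) for i in range(1,n) if s[i,4]>=amin]
E
python3 - <<'E'
from m import *
f=grab('top');g=grab('scene')
print('screw',blobs(f,(10,120,60),(30,255,255),40,(315,140,430,250)))
print('green',blobs(f,(40,80,20),(85,255,255),4,(315,140,430,250)),blobs(g,(40,80,20),(85,255,255),4,(240,150,360,220)))
print('red',blobs(f,(0,100,40),(9,255,255),5,(180,150,300,275)))
print('cane',blobs(f,(10,90,40),(30,255,255),10,(180,150,300,275)))
A=onz(f,334.3,227.6,.078);B=onz(f,412.2,159.4,.078)
print(A,B,np.linalg.norm(A-B),(A+B)/2,'yaw',np.degrees(np.arctan2(*(B-A)[[1,0]]))+45)
for n,p,z in(('r1',(198.3,246.2),.012),('r2',(264.8,251.7),.012),('r3',(269.8,178.3),.012),('f1',(228.3,211.7),.022),('f2',(231.3,248.6),.022)):
    X=onz(f,*p,z);print(n,X.round(4),proj(g,X).round(1))
for n,v,b in(('A',(92,283),(96,238)),('B',(320,83),(367,83))):
    V=onz(f,v[0]/5.4+315,v[1]/5.4+140,.05);b=onz(f,b[0]/5.4+315,b[1]/5.4+140,.05);print(n,V,b,np.linalg.norm(V-b))
for p in((75,45),(560,72),(545,565),(45,535)):print(onz(f,p[0]/5.4+315,p[1]/5.4+140,.04).round(3))
for n,p in(('tray',(408,322)),('pan',(222,303))):print(n,onz(f,p[0]/5.4+315,p[1]/5.4+140,.05).round(4))
print('scrproj',proj(g,A),proj(g,B))
E
```

```text
screw [(np.int32(123), array([411.4, 159.3]), array([406, 153,  12,  13], dtype=int32)), (np.int32(122), array([333.7, 227.4]), array([328, 222,  12,  12], dtype=int32))]
green [] []
red [(np.int32(9), array([265.9, 172.2]), array([265, 170,   3,   5], dtype=int32)), (np.int32(12), array([193.2, 250.9]), array([191, 249,   5,   5], dtype=int32)), (np.int32(15), array([262.5, 257.7]), array([261, 255,   4,   6], dtype=int32))]
cane [(np.int32(41), array([272.5, 184.4]), array([269, 181,   8,   8], dtype=int32)), (np.int32(50), array([203.4, 240.6]), array([200, 236,   8,   9], dtype=int32)), (np.int32(49), array([266.2, 243.8]), array([263, 240,   8,   9], dtype=int32))]
[ 0.4750122  -0.01978006  0.078     ] [ 0.64932641 -0.22491922  0.078     ] 0.2691979140402504 [ 0.5621693  -0.12234964  0.078     ] yaw -4.6442325069612735
r1 [0.4394 0.3349 0.012 ] [430.3 264.7]
r2 [0.4225 0.1607 0.012 ] [391.3 220.6]
r3 [0.6194 0.1483 0.012 ] [328.5 243. ]
f1 [0.5282 0.2564 0.022 ] [382.6 254.5]
f2 [0.431  0.2468 0.022 ] [410.  238.3]
A [ 0.57077504 -0.01706827  0.05      ] [ 0.59294501 -0.01945968  0.05      ] 0.022298568887008225
B [ 0.66915778 -0.13082603  0.05      ] [ 0.66886886 -0.15388502  0.05      ] 0.023060802763802086
[ 0.693 -0.012  0.04 ]
[ 0.676 -0.251  0.04 ]
[ 0.433 -0.231  0.04 ]
[0.45  0.007 0.04 ]
tray [ 0.5496 -0.1688  0.05  ]
pan [ 0.5601 -0.0795  0.05  ]
scrproj [341.36575199 173.38748893] [258.12224417 155.43830916]
```

```bash
cat >> h.py <<'E'
from scipy.spatial.transform import Rotation as Ro
def to(x,y,z,yaw=None,o=None):
    o=o or bot.observe();T=Ro.from_euler('xyz',o['tool_rot']);yd=np.degrees(o['tool_rot'][2])
    if yaw is None: yaw=yd
    G=Ro.from_euler('xyz',[180,0,yaw],degrees=True)
    print('cm',(T.inv().apply(np.array([x,y,z])-o['position'])*100).round(2),'deg',np.degrees((T.inv()*G).as_rotvec()).round(1),'| t',round(o['clock'],1),'pos',o['position'].round(4),'yaw',round(yd,1),'q',o['qpos'].round(2),'w',round(o['grip_width'],4),'ff',round(o['finger_force'],1),'F',o['force'].round(1))
E
python3 -c "
from h import *
to(.38,.30,.18);to(.4755,-.018,.12)"
```

```text
cm [-30.09 -24.55   5.11] deg [-0.  0. -0.] | t 0.2 pos [0.1436 0.6081 0.2309] yaw 166.7 q [-1.41  0.52 -0.04  1.6   0.02  1.02 -0.11] w 0.085 ff 0.0 F [ 0.4  0.3 -0.1]
cm [-46.69 -53.3   11.13] deg [-0.  0. -0.] | t 0.2 pos [0.1436 0.6081 0.2309] yaw 166.7 q [-1.41  0.52 -0.04  1.6   0.02  1.02 -0.11] w 0.085 ff 0.0 F [ 0.4  0.3 -0.1]
```

servo_tool(plan=[[5.5, -30.1, -24.5, 5.1, 0, 0, 0], [5.5, -30.1, -24.5, 5.1, 0, 0, 0], [5.5, -30.1, -24.5, 5.1, 0, 0, 0], [5.5, -30.1, -24.5, 5.1, 0, 0, 0], [5.5, -30.1, -24.5, 5.1, 0, 0, 0], [5.5, -30.1, -24.5, 5.1, 0, 0, 0], [5.5, -46.7, -53.3, 11.1, 0, 0, 0], [5.5, -46.7, -53.3, 11.1, 0, 0, 0], [5.5, -46.7, -53.3, 11.1, 0, 0, 0], [5.5, -46.7, -53.3, 11.1, 0, 0, 0]])

```text
clock: 1.2
position: [0.3963, 0.1868, 0.1582]
tool_rot: [3.141, 0.0, 2.91]
force: [1.0, 1.0, -0.5]
grip_width: 0.0551
finger_force: 0.0
```

```bash
python3 -c "
from h import *
to(.4755,-.018,.12)"
```

```text
cm [-12.41 -18.12   3.82] deg [0. 0. 0.] | t 1.2 pos [0.3963 0.1868 0.1582] yaw 166.7 q [-0.62  0.34  0.05  2.15 -0.03  0.65  0.79] w 0.0551 ff 0.0 F [ 1.   1.  -0.5]
```

servo_tool(plan=[[5.5, -12.4, -18.1, 3.8, 0, 0, 0], [5.5, -12.4, -18.1, 3.8, 0, 0, 0], [5.5, -12.4, -18.1, 3.8, 0, 0, 0], [5.5, -12.4, -18.1, 3.8, 0, 0, 0], [5.5, -12.4, -18.1, 3.8, 0, 0, 0], [5.5, -12.4, -18.1, 3.8, 0, 0, 0], [5.5, -12.4, -18.1, 3.8, 0, 0, 0]])

```text
clock: 1.9
position: [0.4748, -0.0161, 0.1202]
tool_rot: [3.142, -0.001, 2.909]
force: [0.3, 0.9, -0.5]
grip_width: 0.0548
finger_force: 0.0
```

```bash
python3 -c "
from h import *
to(.4755,-.018,.056)"
```

```text
cm [-0.11 -0.17  6.42] deg [ 0. -0. -0.] | t 1.9 pos [ 0.4748 -0.0161  0.1202] yaw 166.7 q [-0.15  0.46  0.07  2.09 -0.06  0.6   1.3 ] w 0.0548 ff 0.0 F [ 0.3  0.9 -0.5]
```

servo_tool(plan=[[5.5, -0.1, -0.1, 5, 0, 0, 0], [5.5, -0.1, -0.1, 6.4, 0, 0, 0], [5.5, -0.1, -0.1, 6.4, 0, 0, 0], [3, -0.1, -0.1, 6.4, 0, 0, 0], [3, -0.1, -0.1, 6.4, 0, 0, 0], [3, -0.1, -0.1, 6.4, 0, 0, 0], [3, -0.1, -0.1, 6.4, 0, 0, 0]], force=20)

```text
clock: 2.6
position: [0.4752, -0.02, 0.0579]
tool_rot: [-3.139, 0.001, 2.907]
force: [-7.1, -22.8, 7.9]
grip_width: 0.0331
finger_force: 19.1
```

servo_tool(plan=[[3, -0.05, -0.15, 0, 0, 0, 0], [3, -0.05, -0.15, 0, 0, 0, 8], [3, -0.05, -0.15, 0, 0, 0, 16], [3, -0.05, -0.15, 0, 0, 0, 24], [3, -0.05, -0.15, 0, 0, 0, 32], [3, -0.05, -0.15, 0, 0, 0, 40], [3, -0.05, -0.15, 0, 0, 0, 40]])

```text
clock: 3.3
position: [0.476, -0.0198, 0.0585]
tool_rot: [3.141, 0.001, 2.205]
force: [-10.5, -12.8, 28.6]
grip_width: 0.0332
finger_force: 21.3
```

```bash
python3 - <<'E'
from h import *
to(.4755,-.018,.056)
f=grab('top');b=cv2.convertScaleAbs(cv2.resize(f['frame'][140:250,315:425],None,fx=3.6,fy=3.6,interpolation=cv2.INTER_CUBIC),alpha=1.8)
g=grab('scene');c=cv2.convertScaleAbs(cv2.resize(g['frame'][140:220,240:360],None,fx=3.3,fy=3.3,interpolation=cv2.INTER_CUBIC),alpha=1.8)
o=np.zeros((396,800,3),np.uint8);o[:,:396]=b;o[:264,400:796]=c
cv2.imwrite('pics/t1.png',o)
E
```

```text
cm [0.17 0.07 0.25] deg [0.  0.1 0. ] | t 3.3 pos [ 0.476  -0.0198  0.0585] yaw 126.3 q [-0.26  0.59  0.24  2.12 -0.31  0.45  0.85] w 0.0332 ff 21.3 F [-10.5 -12.8  28.6]
```

View pics/t1.png

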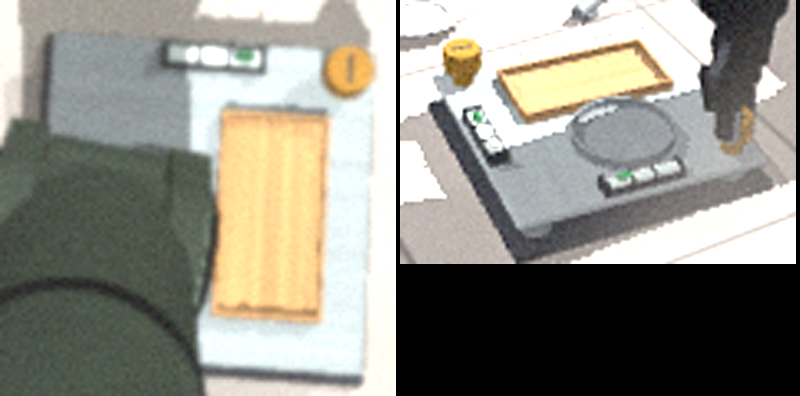

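servo_tool(plan=[[3, -0.03, -0.1, -0.15, 0, 0, 8], [3, -0.03, -0.1, -0.17, 0, 0, 16], [3, -0.03, -0.1, -0.19, 0, 0, 24], [3, -0.03, -0.1, -0.21, 0, 0, 32], [3, -0.03, -0.1, -0.23, 0, 0, 40], [3, -0.03, -0.1, -0.26, 0, 0, 48], [3, -0.03, -0.1, -0.28, 0, 0, 56], [3, -0.03, -0.1, -0.3, 0, 0, 64], [3, -0.03, -0.1, -0.32, 0, 0, 72], [3, -0.03, -0.1, -0.34, 0, 0, 80]])

```text
clock: 4.4
position: [0.4774, -0.0199, 0.0613]
tool_rot: [3.138, -0.003, 0.81]
force: [7.3, -11.0, -7.8]
grip_width: 0.0331
finger_force: 23.9
```

servo_tool(plan=[[3, 0, 0.08, 0, 0, 0, 8], [3, 0, 0.08, -0.03, 0, 0, 16], [3, 0, 0.08, -0.05, 0, 0, 24], [3, 0, 0.08, -0.07, 0, 0, 32], [3, 0, 0.08, -0.09, 0, 0, 40], [3, 0, 0.08, -0.11, 0, 0, 48], [3, 0, 0.08, -0.13, 0, 0, 56], [3, 0, 0.08, -0.15, 0, 0, 61], [3, 0, 0.08, -0.15, 0, 0, 61]])

```text
clock: 5.3
position: [0.4781, -0.0208, 0.0628]
tool_rot: [-3.141, -0.005, -0.253]
force: [7.3, -12.7, -0.5]
grip_width: 0.033
finger_force: 24.7
```

```bash
cat > bub.py <<'E'
from m import *
g=grab('scene');im=cv2.GaussianBlur(g['frame'],(3,3),0)[140:220,240:360].astype(int)
m=((im[...,1]-np.maximum(im[...,0],im[...,2]))>12).astype(np.uint8)
n,_,s,c=cv2.connectedComponentsWithStats(m)
yaw=np.radians(-4.6);ex=np.array([np.cos(yaw),np.sin(yaw)]);ey=np.array([-ex[1],ex[0]]);C=np.array([.5621,-.1215])
for i in range(1,n):
    if s[i,4]>2:
        X=onz(g,c[i,0]+240,c[i,1]+140,.052)[:2]-C;print(s[i,4],c[i].round(1)+[240,140],'plate xy',(X@ex).round(4),(X@ey).round(4))
E
python3 bub.py;python3 - <<'E'
from h import *
to(.65,-.224,.11)
f=grab('top');b=cv2.convertScaleAbs(cv2.resize(f['frame'][140:250,315:425],None,fx=3.6,fy=3.6,interpolation=cv2.INTER_CUBIC),alpha=1.8)
g=grab('scene');c=cv2.convertScaleAbs(cv2.resize(g['frame'][140:220,240:360],None,fx=3.3,fy=3.3,interpolation=cv2.INTER_CUBIC),alpha=1.8)
o=np.zeros((396,800,3),np.uint8);o[:,:396]=b;o[:264,400:796]=c
cv2.imwrite('pics/t2.png',o)
E
```

```text
7 [262.7 175. ] plate xy 0.1063 -0.0272
9 [313.2 190.6] plate xy 0.0003 0.1041
cm [21.72 15.43 -4.61] deg [-0.  -0.3  0. ] | t 5.3 pos [ 0.4781 -0.0207  0.0629] yaw -14.3 q [-0.69  0.8   0.88  2.14 -1.02  0.7  -0.92] w 0.0329 ff 24.6 F [  7.1 -11.9  -1.8]
```

View pics/t2.png

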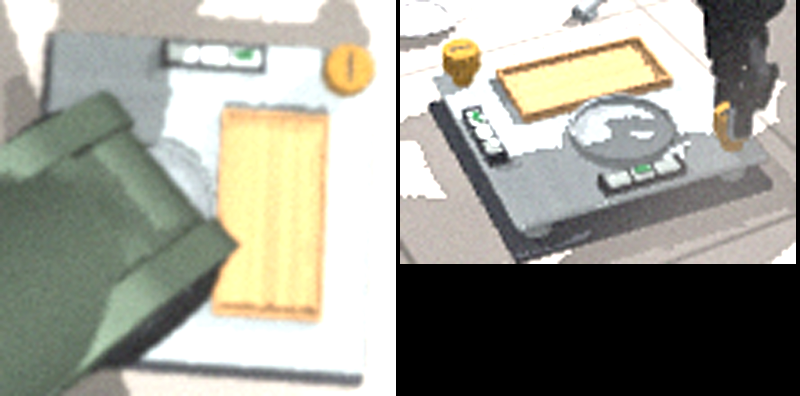

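servo_tool(plan=[[5.5, 0, 0, 0, 0, 0, 0], [5.5, 0, 0, 0, 0, 0, 0], [5.5, 0, 0, -5, 0, 0, 0], [5.5, 4, 3, -6, 0, 0, 0], [5.5, 21.9, 15.6, -6, 0, 0, 0], [5.5, 21.9, 15.6, -6, 0, 0, 0], [5.5, 21.9, 15.6, -6, 0, 0, 0], [5.5, 21.9, 15.6, -6, 0, 0, 0], [5.5, 21.9, 15.6, -6, 0, 0, 0], [5.5, 21.9, 15.6, -6, 0, 0, 0]])

```text
clock: 6.45
position: [0.6504, -0.2277, 0.1216]
tool_rot: [3.141, -0.001, -0.251]
force: [-1.1, 0.1, -0.6]
grip_width: 0.0551
finger_force: 0.0
```

```bash
python3 -c "
from h import *
to(.651,-.2255,.062)"; python3 bub.py
```

```text
cm [ 0.   -0.23  5.96] deg [ 0. -0. -0.] | t 6.5 pos [ 0.6504 -0.2277  0.1216] yaw -14.4 q [-0.25  0.96  0.93  1.53 -0.84  1.08 -0.94] w 0.0551 ff 0.0 F [-1.1  0.1 -0.6]
7 [262.7 175. ] plate xy 0.1063 -0.0272
9 [313.2 190.6] plate xy 0.0003 0.1041
```

servo_tool(plan=[[5.5, 0, -0.2, 4.5, 0, 0, 0], [5.5, 0, -0.2, 6, 0, 0, 0], [5.5, 0, -0.2, 6, 0, 0, 0], [3, 0, -0.2, 6, 0, 0, 0], [3, 0, -0.2, 6, 0, 0, 0], [3, 0, -0.2, 6, 0, 0, 0], [3, 0, -0.2, 6, 0, 0, 0]], force=20)

```text
clock: 7.2
position: [0.6502, -0.2251, 0.0634]
tool_rot: [3.139, -0.002, -0.25]
force: [-2.4, -6.2, 1.6]
grip_width: 0.0337
finger_force: 20.8
```

servo_tool(plan=[[3, 0, 0.03, 0.02, 0, 0, -8], [3, 0, 0.03, 0.04, 0, 0, -16], [3, 0, 0.03, 0.07, 0, 0, -24], [3, 0, 0.03, 0.09, 0, 0, -32], [3, 0, 0.03, 0.11, 0, 0, -40], [3, 0, 0.03, 0.13, 0, 0, -48], [3, 0, 0.03, 0.16, 0, 0, -56], [3, 0, 0.03, 0.18, 0, 0, -64], [3, 0, 0.03, 0.2, 0, 0, -72], [3, 0, 0.03, 0.22, 0, 0, -80]])

```text
clock: 8.2
position: [0.6502, -0.2258, 0.0611]
tool_rot: [3.139, 0.002, 1.152]
force: [-2.3, -6.9, -0.5]
grip_width: 0.0332
finger_force: 20.0
```

```bash
python3 -c "
from h import *
to(.651,-.2255,.062)"; python3 bub.py
```

```text
cm [ 0.07  0.06 -0.09] deg [0.2 0.1 0. ] | t 8.2 pos [ 0.6502 -0.2258  0.0611] yaw 66.0 q [-0.08  0.9   0.55  1.55 -0.57  0.85  0.27] w 0.0332 ff 20.0 F [-2.3 -6.9 -0.5]
7 [264. 177.] plate xy 0.1062 -0.016
8 [313.  190.5] plate xy 0.0007 0.1036
```

servo_tool(plan=[[3, 0, 0, 0.02, 0, 0, -8], [3, 0, 0, 0.04, 0, 0, -16], [3, 0, 0, 0.07, 0, 0, -24], [3, 0, 0, 0.09, 0, 0, -32], [3, 0, 0, 0.11, 0, 0, -40], [3, 0, 0, 0.13, 0, 0, -48], [3, 0, 0, 0.16, 0, 0, -56], [3, 0, 0, 0.18, 0, 0, -64], [3, 0, 0, 0.2, 0, 0, -72], [3, 0, 0, 0.22, 0, 0, -80]])

```text
clock: 9.25
position: [0.6503, -0.2264, 0.0588]
tool_rot: [-3.139, 0.004, 2.546]
force: [-1.3, -7.8, 2.0]
grip_width: 0.0329
finger_force: 20.5
```

servo_tool(plan=[[3, 0, 0, 0.02, 0, 0, -8], [3, 0, 0, 0.04, 0, 0, -16], [3, 0, 0, 0.07, 0, 0, -24], [3, 0, 0, 0.09, 0, 0, -32], [3, 0, 0, 0.1, 0, 0, -36], [3, 0, 0, 0.1, 0, 0, -36]])

```text
clock: 9.85
position: [0.6503, -0.2266, 0.0578]
tool_rot: [-3.138, 0.002, -3.112]
force: [-0.3, -7.8, 3.9]
grip_width: 0.0331
finger_force: 20.7
```

```bash
python3 -c "
from h import *
to(.651,-.2255,.062)"; python3 bub.py
```

```text
cm [-0.08  0.11 -0.42] deg [-0.2  0.1 -0. ] | t 9.8 pos [ 0.6503 -0.2266  0.0578] yaw -178.3 q [ 0.23  0.82  0.03  1.54 -0.03  0.78  1.87] w 0.0331 ff 20.7 F [-0.3 -7.8  3.9]
8 [265.1 179.9] plate xy 0.108 -0.001
8 [313.  190.5] plate xy 0.0007 0.1036
```

```bash
cat > items.py <<'E'
from m import *
def items():
    f=grab('top');B=(150,140,312,290)
    red=[onz(f,*b[1],.006)[:2] for b in blobs(f,(0,100,40),(9,255,255),5,B)]
    cane=[onz(f,*b[1],.007)[:2] for b in blobs(f,(10,90,30),(30,255,255),10,B)]
    for r in red:
        if not cane: break
        c=min(cane,key=lambda q:np.linalg.norm(q-r));L=np.linalg.norm(c-r)
        if L>.06: continue
        w=r+(c-r)*.46;a=np.degrees(np.arctan2(*(c-r)[::-1]));print('reed waist',w.round(4),'dir',a.round(1),'L',L.round(4))
    im=cv2.GaussianBlur(f['frame'],(3,3),0).astype(int)
    h=((im[...,0]-im[...,2])>14).astype(np.uint8);z=np.zeros_like(h);z[B[1]:B[3],B[0]:B[2]]=1;h=cv2.morphologyEx(h*z,cv2.MORPH_CLOSE,np.ones((5,5)))
    for c in cv2.findContours(h,cv2.RETR_EXTERNAL,cv2.CHAIN_APPROX_NONE)[0]:
        if len(c)>12:
            (u,v),r=cv2.minEnclosingCircle(c);print('ferr?',onz(f,u,v,.022).round(4),'r px',round(r,1),(round(u,1),round(v,1)))
    return f
if __name__=='__main__': items()
E
python3 -c "
from h import *
to(.431,.247,.16)
to(.55,.05,.2)"
```

```text
cm [ 20.62  47.9  -10.43] deg [-0.2  0.1 -0. ] | t 9.9 pos [ 0.6503 -0.2266  0.0578] yaw -178.4 q [ 0.23  0.82  0.03  1.54 -0.03  0.78  1.87] w 0.033 ff 20.7 F [-0.3 -8.1  3.8]
cm [  9.25  27.87 -14.34] deg [-0.2  0.1 -0. ] | t 9.9 pos [ 0.6503 -0.2266  0.0578] yaw -178.4 q [ 0.23  0.82  0.03  1.54 -0.03  0.78  1.87] w 0.033 ff 20.7 F [-0.3 -8.1  3.8]
```

servo_tool(plan=[[5.5, 0, 0, 0, 0, 0, 0], [5.5, 0, 0, 0, 0, 0, 0], [5.5, 0, 0, -5, 0, 0, 0], [5.5, 0, 0, -10, 0, 0, 0], [5.5, 0, 0, -10, 0, 0, 0]])

```text
clock: 10.4
position: [0.653, -0.2248, 0.1633]
tool_rot: [-3.138, 0.009, -3.113]
force: [0.8, -0.7, 0.1]
grip_width: 0.0549
finger_force: 0.0
```

```bash
python3 items.py; python3 bub.py; python3 -c "
from h import *
to(.431,.247,.09)"
```

```text
reed waist [0.6217 0.1504] dir -151.3 L 0.0376
reed waist [0.4402 0.3375] dir -43.7 L 0.0372
reed waist [0.4243 0.1627] dir -15.5 L 0.0371
9 [265.3 179.9] plate xy 0.1074 -0.0006
7 [312.7 190.6] plate xy 0.0016 0.1036
cm [20.58 47.71  6.66] deg [-0.1  0.1 -0. ] | t 10.5 pos [ 0.6506 -0.2238  0.1575] yaw -178.3 q [ 0.22  0.7   0.04  1.49 -0.03  0.96  1.87] w 0.0552 ff 0.0 F [-0.2  1.1  0.1]
```

servo_tool(plan=[[5.5, 20.6, 47.7, 3, 0, 0, 0], [5.5, 20.6, 47.7, 3, 0, 0, 0], [5.5, 20.6, 47.7, 3, 0, 0, 0], [5.5, 20.6, 47.7, 3, 0, 0, 0], [5.5, 20.6, 47.7, 3, 0, 0, 0], [5.5, 20.6, 47.7, 3, 0, 0, 0], [5.5, 20.6, 47.7, 3, 0, 0, 0], [5.5, 20.6, 47.7, 3, 0, 0, 0], [5.5, 20.6, 47.7, 3, 0, 0, 0], [5.5, 20.6, 47.7, 3, 0, 0, 0]])

```text
clock: 11.5
position: [0.4367, 0.2297, 0.1262]
tool_rot: [-3.141, -0.001, -3.112]
force: [0.8, 0.5, -0.6]
grip_width: 0.0549
finger_force: 0.0
```

```bash
python3 -c "
from h import *
to(.432,.247,.008,-178)
f=grab('top');cv2.imwrite('pics/p1.png',cv2.convertScaleAbs(cv2.resize(f['frame'][135:275,130:300],None,fx=4,fy=4),alpha=1.6))"
```

```text
cm [ 0.41  1.76 11.82] deg [-0.1 -0.1 -0.3] | t 11.5 pos [0.4367 0.2297 0.1262] yaw -178.3 q [-0.62  0.47  0.01  2.03 -0.01  0.64  1.01] w 0.0549 ff 0.0 F [ 0.8  0.5 -0.6]
```

View pics/p1.png

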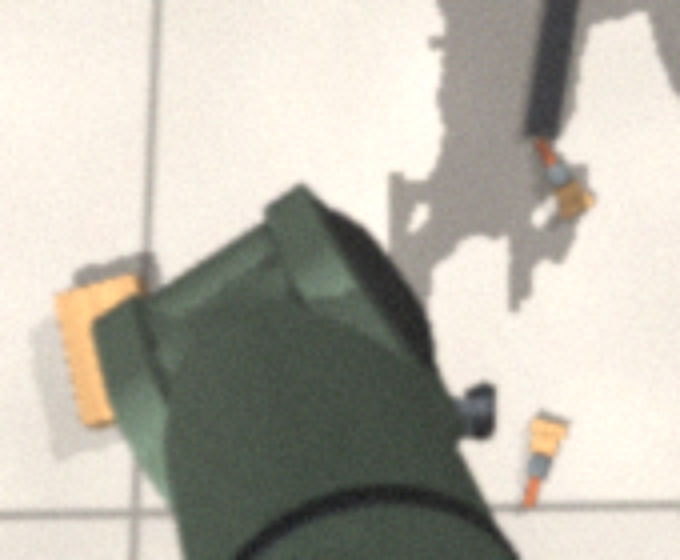

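```bash
python3 -c "
from h import *
f=grab('top');o=bot.observe();p=o['position']
for dy in(-.035,0,.035):print(proj(f,p+[0,dy,0]),proj(f,p+[0,dy,.03]))
g=grab('scene');print(proj(g,[.432,.247,.022]),proj(g,[.4575,.2,.022]))
cv2.imwrite('pics/p2.png',cv2.convertScaleAbs(cv2.resize(g['frame'][200:300,310:470],None,fx=4.5,fy=4.5),alpha=1.6))"
```

```text
[243.91017812 243.16207946] [242.08384805 241.94394107]
[229.25061772 243.37353563] [227.04317875 242.1603904 ]
[214.58292788 243.58447319] [211.99404904 242.37631028]
[409.72678962 238.52529972] [390.69908415 230.89228523]
```

View pics/p2.png

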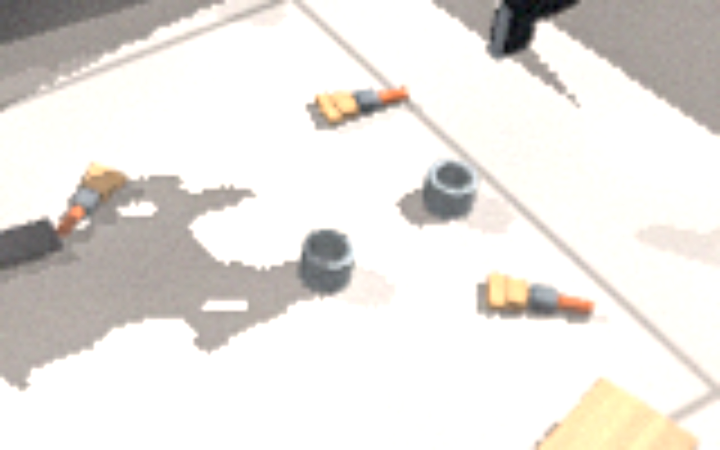

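servo_tool(plan=[[6, 0.4, 1.7, 4, 0, 0, 0], [6, 0.4, 1.7, 8, 0, 0, 0], [6, 0.4, 1.7, 11.8, 0, 0, 0], [6, 0.4, 1.7, 11.8, 0, 0, 0], [2.5, 0.4, 1.7, 11.8, 0, 0, 0], [2.5, 0.4, 1.7, 11.8, 0, 0, 0], [2.5, 0.4, 1.7, 11.8, 0, 0, 0], [2.5, 0.4, 1.7, 11.8, 0, 0, 0]], force=30)

```text
clock: 12.45
position: [0.435, 0.2453, 0.0109]
tool_rot: [3.14, 0.002, -3.112]
force: [0.0, -4.5, 9.5]
grip_width: 0.0287
finger_force: 29.8
```

```bash
python3 -c "
from h import *
to(.432,.247,.008,-178)
import numpy as np
y=np.radians(-4.6);ex=np.array([np.cos(y),np.sin(y)]);ey=np.array([-ex[1],ex[0]]);C=np.array([.5621,-.1215])
f=bot
for n,p in(('tray',(.5505,-.168)),('pan',(.561,-.0785))):
  d=np.array(p)-C;print(n,d@ex,d@ey)
"
```

```text
cm [0.3  0.18 0.29] deg [ 0.1  0.1 -0.3] | t 12.4 pos [0.435  0.2453 0.0109] yaw -178.3 q [-0.64  0.69  0.    2.07 -0.01  0.38  0.97] w 0.0287 ff 29.8 F [ 0.  -4.5  9.5]
tray -0.00783338500880058 -0.047280525370430274
pan -0.004545010512442795 0.04277327295685688
```

servo_tool(plan=[[2.5, 0, 0, -5, 0, 0, 0], [2.5, 0, 0, -10, 0, 0, 0], [2.5, 0, 0, -12, 0, 0, 0], [2.5, 0, 0, -12, 0, 0, 0]])

```text
clock: 12.85
position: [0.4357, 0.2462, 0.1333]
tool_rot: [3.138, 0.006, -3.112]
force: [-0.8, -0.4, -1.0]
grip_width: 0.0286
finger_force: 30.0
```

```bash
python3 -c "
from h import *
to(.547,-.077,.12,-178)"
```

```text
cm [-10.17 -32.63   1.26] deg [ 0.2  0.3 -0.3] | t 12.8 pos [0.4357 0.2462 0.1333] yaw -178.3 q [-0.64  0.46  0.01  2.02 -0.01  0.65  0.98] w 0.0286 ff 30.0 F [-0.8 -0.4 -1. ]
```

servo_tool(plan=[[2.5, -10.2, -32.6, 0.5, 0, 0, 0], [2.5, -10.2, -32.6, 0.5, 0, 0, 0], [2.5, -10.2, -32.6, 0.5, 0, 0, 0], [2.5, -10.2, -32.6, 0.5, 0, 0, 0], [2.5, -10.2, -32.6, 0.5, 0, 0, 0], [2.5, -10.2, -32.6, 0.5, 0, 0, 0], [2.5, -10.2, -32.6, 0.5, 0, 0, 0], [2.5, -10.2, -32.6, 1.3, 0, 0, 0], [2.5, -10.2, -32.6, 1.3, 0, 0, 0]])

```text
clock: 13.75
position: [0.545, -0.0784, 0.1153]
tool_rot: [3.141, -0.001, -3.114]
force: [-0.2, 0.4, -0.7]
grip_width: 0.0285
finger_force: 30.0
```

```bash
python3 -c "
from h import *
to(.547,-.077,.056,-178)"
```

```text
cm [-0.21  0.13  5.93] deg [ 0.  -0.1 -0.4] | t 13.8 pos [ 0.545  -0.0784  0.1153] yaw -178.4 q [ 0.02  0.56  0.02  1.9  -0.02  0.69  1.65] w 0.0285 ff 30.0 F [-0.2  0.4 -0.7]
```

servo_tool(plan=[[2.5, -0.1, 0.1, 4, 0, 0, 0], [2.5, -0.1, 0.1, 5.6, 0, 0, 0], [2.5, -0.1, 0.1, 6, 0, 0, 0], [2.5, -0.1, 0.1, 6, 0, 0, 0]])

```text
clock: 14.15
position: [0.5465, -0.0755, 0.0562]
tool_rot: [3.141, -0.001, -3.11]
force: [-0.0, -0.8, -0.3]
grip_width: 0.0285
finger_force: 30.0
```

servo_tool(plan=[[2.5, 0, 0, 0.2, 0, 0, 0], [4.2, 0, 0, 0.2, 0, 0, 0], [4.2, 0, 0, 0.2, 0, 0, 0], [4.2, 0, 0, -2, 0, 0, 0], [4.2, 0, 0, -6, 0, 0, 0], [5, 0, 0, -7.5, 0, 0, 0], [5, 0, 0, -7.5, 0, 0, 0]])

```text
clock: 14.85
position: [0.548, -0.0766, 0.1337]
tool_rot: [-3.141, 0.004, -3.112]
force: [-0.3, 0.1, -0.2]
grip_width: 0.0501
finger_force: 0.0
```

```bash
python3 items.py;python3 bub.py; python3 -c "
from h import *
to(.529,.2565,.13,-178)
to(.529,.2565,.008,-178)
g=grab('scene');cv2.imwrite('pics/p3.png',cv2.convertScaleAbs(cv2.resize(g['frame'][140:280,240:440],None,fx=4,fy=4),alpha=1.6))"
```

```text
reed waist [0.622  0.1507] dir -151.7 L 0.0381
reed waist [0.44   0.3376] dir -43.7 L 0.0368
reed waist [0.424 0.163] dir -16.3 L 0.0372
8 [265.1 179.9] plate xy 0.108 -0.001
7 [312.7 190.6] plate xy 0.0016 0.1036
cm [ 0.77 33.33  0.11] deg [ 0.   0.  -0.3] | t 14.9 pos [ 0.5467 -0.0765  0.1311] yaw -178.3 q [ 0.01  0.54  0.02  1.88 -0.02  0.72  1.65] w 0.0498 ff 0.0 F [ 0.6  1.2 -1.4]
cm [ 0.78 33.33 12.31] deg [ 0.   0.  -0.3] | t 14.9 pos [ 0.5467 -0.0765  0.1311] yaw -178.3 q [ 0.01  0.54  0.02  1.88 -0.02  0.72  1.65] w 0.0498 ff 0.0 F [ 0.6  1.2 -1.4]
```

View pics/p3.png

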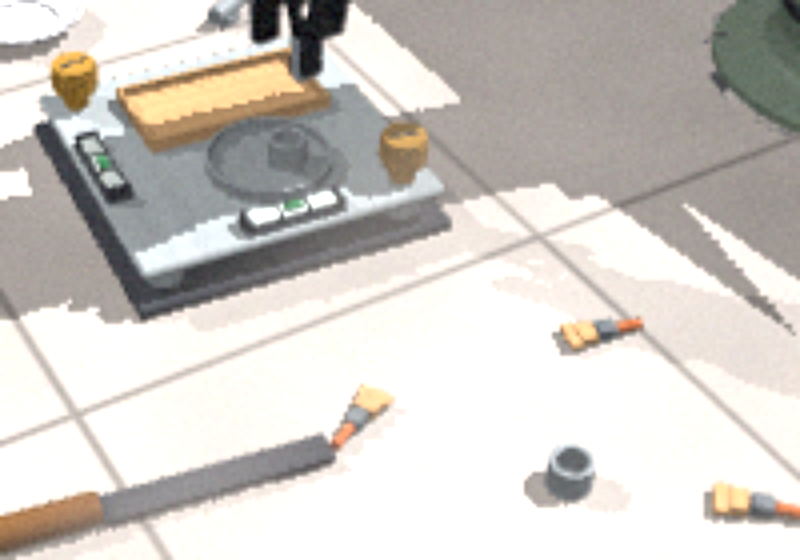

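servo_tool(plan=[[6, 0.8, 33.3, 0, 0, 0, 0], [6, 0.8, 33.3, 0, 0, 0, 0], [6, 0.8, 33.3, 0, 0, 0, 0], [6, 0.8, 33.3, 0, 0, 0, 0], [6, 0.8, 33.3, 0, 0, 0, 0], [6, 0.8, 33.3, 0, 0, 0, 0], [6, 0.8, 33.3, 4, 0, 0, 0], [6, 0.8, 33.3, 6, 0, 0, 0], [6, 0.8, 33.3, 6, 0, 0, 0]])

```text
clock: 15.9
position: [0.5263, 0.256, 0.0673]
tool_rot: [-3.139, -0.006, -3.11]
force: [-0.3, -1.3, 0.2]
grip_width: 0.0601
finger_force: 0.0
```

```bash
python3 -c "
from h import *
to(.529,.2565,.008,-178)"
```

```text
cm [-0.31  0.05  5.93] deg [-0.2 -0.3 -0.2] | t 15.9 pos [0.5263 0.256  0.0673] yaw -178.2 q [-0.57  0.68  0.02  1.82 -0.02  0.65  1.06] w 0.0601 ff 0.0 F [-0.3 -1.3  0.2]
```

servo_tool(plan=[[6, -0.2, 0, 4, 0, 0, 0], [6, -0.2, 0, 5.9, 0, 0, 0], [6, -0.2, 0, 5.9, 0, 0, 0], [2.5, -0.2, 0, 5.9, 0, 0, 0], [2.5, -0.2, 0, 5.9, 0, 0, 0], [2.5, -0.2, 0, 5.9, 0, 0, 0], [2.5, -0.2, 0, 5.9, 0, 0, 0], [2.5, -0.2, 0, 0, 0, 0, 0], [2.5, -0.2, 0, -6, 0, 0, 0], [2.5, -0.2, 0, -6, 0, 0, 0]], force=30)

```text
clock: 16.9
position: [0.5325, 0.2568, 0.1366]
tool_rot: [3.139, 0.006, -3.112]
force: [0.4, 0.2, -0.3]
grip_width: 0.0281
finger_force: 29.7
```

```bash
python3 -c "
from h import *
to(.581,-.079,.12,-178)"
```

```text
cm [ -3.85 -33.71   1.58] deg [ 0.2  0.3 -0.3] | t 16.9 pos [0.5325 0.2568 0.1366] yaw -178.3 q [-0.57  0.58  0.02  1.78 -0.02  0.77  1.07] w 0.0281 ff 29.7 F [ 0.4  0.2 -0.3]
```

servo_tool(plan=[[2.5, -3.9, -33.7, 0.5, 0, 0, 0], [2.5, -3.9, -33.7, 0.5, 0, 0, 0], [2.5, -3.9, -33.7, 0.5, 0, 0, 0], [2.5, -3.9, -33.7, 0.5, 0, 0, 0], [2.5, -3.9, -33.7, 0.5, 0, 0, 0], [2.5, -3.9, -33.7, 0.5, 0, 0, 0], [2.5, -3.9, -33.7, 0.5, 0, 0, 0], [2.5, -3.9, -33.7, 1.3, 0, 0, 0], [2.5, -3.9, -33.7, 1.3, 0, 0, 0]])

```text
clock: 17.8
position: [0.5795, -0.0803, 0.1182]
tool_rot: [3.141, 0.0, -3.113]
force: [0.3, 1.1, -0.1]
grip_width: 0.0281
finger_force: 29.8
```

```bash
python3 -c "
from h import *
to(.582,-.079,.056,-178)"
```

```text
cm [-0.25  0.12  6.22] deg [ 0.   0.  -0.4] | t 17.8 pos [ 0.5795 -0.0803  0.1182] yaw -178.4 q [ 0.02  0.6   0.02  1.8  -0.02  0.74  1.65] w 0.0281 ff 29.8 F [ 0.3  1.1 -0.1]
```

servo_tool(plan=[[2.5, -0.2, 0.1, 3, 0, 0, 0], [2.5, -0.2, 0.1, 5, 0, 0, 0], [2.5, -0.2, 0.1, 6.3, 0, 0, 0], [2.5, -0.2, 0.1, 6.3, 0, 0, 0], [4.2, -0.2, 0.1, 6.3, 0, 0, 0], [4.2, -0.2, 0.1, 6.3, 0, 0, 0], [4.2, -0.2, 0.1, 4, 0, 0, 0], [4.2, -0.2, 0.1, 0, 0, 0, 0], [4.2, -0.2, 0.1, -2, 0, 0, 0], [4.2, -0.2, 0.1, -2, 0, 0, 0]])

```text
clock: 18.8
position: [0.5834, -0.0784, 0.1416]
tool_rot: [-3.141, 0.005, -3.112]
force: [0.6, -0.2, -1.7]
grip_width: 0.0421
finger_force: 0.0
```

```bash
python3 items.py;python3 bub.py; python3 -c "
from h import *
to(.4245,.162,.1,164)
g=grab('scene');cv2.imwrite('pics/p4.png',cv2.convertScaleAbs(cv2.resize(g['frame'][140:220,240:360],None,fx=3,fy=3),alpha=1.6))"
```

```text
reed waist [0.6215 0.1507] dir -151.1 L 0.0373
reed waist [0.44   0.3375] dir -44.0 L 0.037
reed waist [0.4244 0.1627] dir -15.4 L 0.0373
8 [265.1 179.9] plate xy 0.108 -0.001
7 [312.7 190.6] plate xy 0.0016 0.1036
cm [15.02 24.49  3.84] deg [ 0.   0.1 17.7] | t 18.9 pos [ 0.5819 -0.0783  0.1386] yaw -178.3 q [ 0.02  0.57  0.02  1.79 -0.02  0.78  1.65] w 0.0423 ff 0.0 F [ 0.3 -0.2 -1.8]
```

View pics/p4.png

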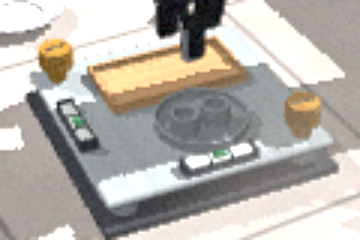

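servo_tool(plan=[[4.2, 15.0, 24.5, -1, 0, 0, 5], [4.2, 15.0, 24.5, 0, 0, 0, 11], [4.2, 15.0, 24.5, 0, 0, 0, 17.5], [4.2, 15.0, 24.5, 0, 0, 0, 17.5], [4.2, 15.0, 24.5, 0, 0, 0, 17.5], [4.2, 15.0, 24.5, 0, 0, 0, 17.5], [4.2, 15.0, 24.5, 3, 0, 0, 17.5], [4.2, 15.0, 24.5, 7.5, 0, 0, 17.5], [4.2, 15.0, 24.5, 7.5, 0, 0, 17.5]])

```text
clock: 19.85
position: [0.4214, 0.1609, 0.0587]
tool_rot: [-3.135, -0.006, 2.867]
force: [0.4, -0.8, -0.1]
grip_width: 0.0418
finger_force: 0.0
```

```bash
python3 -c "
from h import *
to(.4245,.162,.004,164.5)"
```

```text
cm [-0.3   0.23  5.46] deg [-0.3 -0.4 -0.2] | t 19.9 pos [0.4214 0.1609 0.0587] yaw 164.3 q [-0.54  0.56  0.06  2.17 -0.08  0.43  0.88] w 0.0418 ff 0.0 F [ 0.4 -0.8 -0.1]
```

servo_tool(plan=[[4.2, -0.25, 0.2, 4, 0, 0, 0], [4.2, -0.25, 0.2, 5.4, 0, 0, 0], [4.2, -0.25, 0.2, 5.4, 0, 0, 0], [0.5, -0.25, 0.2, 5.4, 0, 0, 0], [0.5, -0.25, 0.2, 5.4, 0, 0, 0], [0.5, -0.25, 0.2, 5.4, 0, 0, 0], [0.5, -0.25, 0.2, 5.4, 0, 0, 0], [0.5, -0.25, 0.2, 5.4, 0, 0, 0]], force=25)

```text
clock: 20.65
position: [0.4281, 0.1635, 0.0103]
tool_rot: [3.14, 0.001, 2.866]
force: [-1.5, -1.1, 11.3]
grip_width: 0.0116
finger_force: 26.4
```

servo_tool(plan=[[0.5, 0, 0, -5, 0, 0, 0], [0.5, 0, 0, -10, 0, 0, 0], [0.5, 0, 0, -12, 0, 0, 0], [0.5, 0, 0, -12, 0, 0, 0]])

```text
clock: 21.05
position: [0.4289, 0.1639, 0.1327]
tool_rot: [3.137, 0.004, 2.866]
force: [0.1, 0.3, -0.8]
grip_width: 0.0113
finger_force: 24.4
```

```bash
python3 -c "
from h import *
to(.5106,-.1648,.12,85.4)"
```

```text
cm [-16.8  -29.41   1.21] deg [ 0.4  0.  78.8] | t 21.1 pos [0.4289 0.1639 0.1327] yaw 164.2 q [-0.57  0.42  0.09  2.12 -0.07  0.6   0.87] w 0.0113 ff 24.4 F [ 0.1  0.3 -0.8]
```

servo_tool(plan=[[0.5, -16.8, -29.4, 0, 0, 0, 8], [0.5, -16.8, -29.4, 0, 0, 0, 16], [0.5, -16.8, -29.4, 0, 0, 0, 24], [0.5, -16.8, -29.4, 0, 0, 0, 32], [0.5, -16.8, -29.4, 0, 0, 0, 40], [0.5, -16.8, -29.4, 0, 0, 0, 48], [0.5, -16.8, -29.4, 0, 0, 0, 56], [0.5, -16.8, -29.4, 0, 0, 0, 64], [0.5, -16.8, -29.4, 0, 0, 0, 72], [0.5, -16.8, -29.4, 0, 0, 0, 79]])

```text
clock: 22.05
position: [0.5088, -0.1657, 0.1288]
tool_rot: [-3.141, -0.0, 1.481]
force: [0.4, 0.4, 0.3]
grip_width: 0.0112
finger_force: 24.5
```

servo_tool(plan=[[0.5, 0, 0, 1, 0, 0, 0], [0.5, 0, 0, 2, 0, 0, 0]])

```text
clock: 22.25
position: [0.5091, -0.1651, 0.1082]
tool_rot: [-3.142, -0.0, 1.492]
force: [0.2, -0.4, -0.1]
grip_width: 0.0111
finger_force: 24.5
```

```bash
python3 -c "
from h import *
to(.5106,-.1668,.056,85.4)
g=grab('scene');cv2.imwrite('pics/p5.png',cv2.convertScaleAbs(cv2.resize(g['frame'][130:220,240:360],None,fx=4,fy=4),alpha=1.6))"
```

```text
cm [-0.16  0.17  5.22] deg [-0.  -0.   0.1] | t 22.2 pos [ 0.5091 -0.1651  0.1082] yaw 85.5 q [-0.12  0.6   0.44  1.96 -0.4   0.67  0.5 ] w 0.0111 ff 24.5 F [ 0.2 -0.4 -0.1]
```

View pics/p5.png

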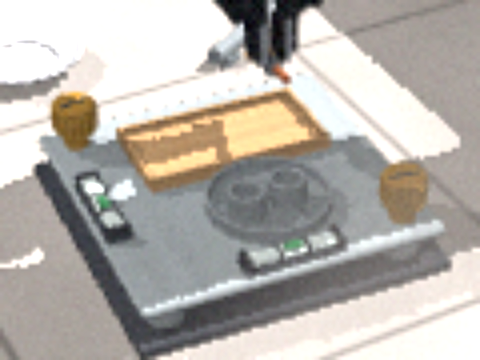

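servo_tool(plan=[[0.5, -0.16, 0.1, 3, 0, 0, 0], [0.5, -0.16, 0.1, 4.6, 0, 0, 0], [0.5, -0.16, 0.1, 5.3, 0, 0, 0], [0.5, -0.16, 0.1, 5.3, 0, 0, 0]])

```text
clock: 22.7
position: [0.5094, -0.1671, 0.0552]
tool_rot: [-3.14, -0.0, 1.488]
force: [0.2, -0.3, -0.4]
grip_width: 0.0112
finger_force: 24.5
```

servo_tool(plan=[[0.5, 0, 0, 0.1, 0, 0, 0], [2.6, 0, 0, 0.1, 0, 0, 0], [2.6, 0, 0, 0.1, 0, 0, 0], [2.6, 0, 0, -3, 0, 0, 0], [2.6, 0, 0, -7.5, 0, 0, 0], [2.6, 0, 0, -8, 0, 0, 0]])

```text
clock: 23.3
position: [0.5118, -0.1679, 0.1404]
tool_rot: [3.136, 0.001, 1.487]
force: [-0.2, 0.5, -0.7]
grip_width: 0.0263
finger_force: 0.0
```

```bash
python3 items.py;python3 bub.py; python3 -c "
from h import *
to(.44,.337,.12,136)"
```

```text
reed waist [0.6223 0.1507] dir -152.1 L 0.0386
reed waist [0.4399 0.3374] dir -43.4 L 0.037
9 [265.3 179.9] plate xy 0.1074 -0.0006
9 [313.2 190.6] plate xy 0.0003 0.1041
cm [ 49.64 -11.24   1.72] deg [  0.2   0.1 -50.7] | t 23.4 pos [ 0.5109 -0.167   0.1375] yaw 85.3 q [-0.14  0.56  0.48  1.94 -0.38  0.73  0.48] w 0.0263 ff 0.0 F [ 0.3  0.4 -0.5]
```

servo_tool(plan=[[4.2, 49.6, -11.2, 1, 0, 0, -8], [4.2, 49.6, -11.2, 1, 0, 0, -16], [4.2, 49.6, -11.2, 1, 0, 0, -24], [4.2, 49.6, -11.2, 1, 0, 0, -32], [4.2, 49.6, -11.2, 1, 0, 0, -40], [4.2, 49.6, -11.2, 1, 0, 0, -48], [4.2, 49.6, -11.2, 1, 0, 0, -50.7], [4.2, 49.6, -11.2, 1, 0, 0, -50.7], [4.2, 49.6, -11.2, 1, 0, 0, -50.7], [4.2, 49.6, -11.2, 1, 0, 0, -50.7]])

```text
clock: 24.4
position: [0.4398, 0.3299, 0.1252]
tool_rot: [-3.14, -0.0, 2.373]
force: [1.4, 0.2, 0.5]
grip_width: 0.042
finger_force: 0.0
```

```bash
python3 -c "
from h import *
to(.44,.337,.05,136)"
```

```text
cm [0.48 0.54 7.52] deg [-0.1 -0.  -0.1] | t 24.4 pos [0.4398 0.3299 0.1252] yaw 135.9 q [-0.93  0.56  0.25  1.9  -0.2   0.7   0.24] w 0.042 ff 0.0 F [1.4 0.2 0.5]
```

servo_tool(plan=[[4.2, 0.5, 0.5, 4, 0, 0, 0], [4.2, 0.5, 0.5, 7.5, 0, 0, 0], [4.2, 0.5, 0.5, 7.5, 0, 0, 0], [4.2, 0.5, 0.5, 7.5, 0, 0, 0]])

```text
clock: 24.8
position: [0.4407, 0.3343, 0.0511]
tool_rot: [-3.14, 0.0, 2.371]
force: [-0.8, -0.2, 1.0]
grip_width: 0.0419
finger_force: 0.0
```

```bash
python3 -c "
from h import *
to(.44,.337,.006,136)"
```

```text
cm [0.24 0.15 4.51] deg [-0.1  0.  -0.1] | t 24.8 pos [0.4407 0.3343 0.0511] yaw 135.9 q [-0.9   0.68  0.2   1.92 -0.24  0.56  0.27] w 0.0419 ff 0.0 F [-0.8 -0.2  1. ]
```

servo_tool(plan=[[4.2, 0.2, 0.15, 3, 0, 0, 0], [4.2, 0.2, 0.15, 4.5, 0, 0, 0], [4.2, 0.2, 0.15, 4.5, 0, 0, 0], [0.5, 0.2, 0.15, 4.5, 0, 0, 0], [0.5, 0.2, 0.15, 4.5, 0, 0, 0], [0.5, 0.2, 0.15, 4.5, 0, 0, 0], [0.5, 0.2, 0.15, 4.5, 0, 0, 0], [0.5, 0.2, 0.15, 4.5, 0, 0, 0]], force=25)

```text
clock: 25.6
position: [0.441, 0.3378, 0.0073]
tool_rot: [3.14, 0.0, 2.372]
force: [-0.9, -1.3, 10.1]
grip_width: 0.0121
finger_force: 25.0
```

servo_tool(plan=[[0.5, 0, 0, -5, 0, 0, 0], [0.5, 0, 0, -10, 0, 0, 0], [0.5, 0, 0, -12, 0, 0, 0], [0.5, 0, 0, -12, 0, 0, 0]])

```text
clock: 26.0
position: [0.4417, 0.3386, 0.1299]
tool_rot: [3.136, 0.0, 2.372]
force: [0.7, -0.3, -0.6]
grip_width: 0.0121
finger_force: 24.4
```

```bash
python3 -c "
from h import *
to(.5505,-.169,.12,85.4)"
```

```text
cm [-43.13 -28.9    0.82] deg [ 0.3 -0.1 50.5] | t 26.0 pos [0.4417 0.3386 0.1299] yaw 135.9 q [-0.95  0.56  0.26  1.89 -0.21  0.71  0.23] w 0.0121 ff 24.4 F [ 0.7 -0.3 -0.6]
```

servo_tool(plan=[[0.5, -43.1, -28.9, 0, 0, 0, 8], [0.5, -43.1, -28.9, 0, 0, 0, 16], [0.5, -43.1, -28.9, 0, 0, 0, 24], [0.5, -43.1, -28.9, 0, 0, 0, 32], [0.5, -43.1, -28.9, 0, 0, 0, 40], [0.5, -43.1, -28.9, 0, 0, 0, 48], [0.5, -43.1, -28.9, 0, 0, 0, 50.5], [0.5, -43.1, -28.9, 0, 0, 0, 50.5], [0.5, -43.1, -28.9, 0, 0, 0, 50.5], [0.5, -43.1, -28.9, 0, 0, 0, 50.5]])

```text
clock: 27.0
position: [0.5448, -0.1534, 0.1258]
tool_rot: [-3.141, -0.0, 1.491]
force: [1.8, 0.6, 0.3]
grip_width: 0.0125
finger_force: 24.4
```

servo_tool(plan=[[0.5, 0, 0, 0, 0, 0, 0], [0.5, 0, 0, 0, 0, 0, 0]])

```text
clock: 27.2
position: [0.5445, -0.1527, 0.1256]
tool_rot: [-3.141, 0.0, 1.488]
force: [1.1, 0.7, -0.4]
grip_width: 0.0123
finger_force: 24.4
```

```bash
python3 -c "
from h import *
to(.5505,-.168,.11,85.4)"
```

```text
cm [-1.47  0.73  1.56] deg [-0.   0.  -0.1] | t 27.2 pos [ 0.5445 -0.1527  0.1256] yaw 85.3 q [-0.15  0.62  0.46  1.87 -0.39  0.75  0.44] w 0.0123 ff 24.4 F [ 1.1  0.7 -0.4]
```

servo_tool(plan=[[0.5, -1.5, 0.7, 1, 0, 0, 0], [0.5, -1.5, 0.7, 1.6, 0, 0, 0], [0.5, -1.5, 0.7, 3, 0, 0, 0], [0.5, -1.5, 0.7, 3, 0, 0, 0]])

```text
clock: 27.6
position: [0.5498, -0.1652, 0.0943]
tool_rot: [-3.139, -0.001, 1.492]
force: [-1.0, 0.1, 0.7]
grip_width: 0.0121
finger_force: 24.4
```

```bash
python3 -c "
from h import *
to(.5505,-.168,.0525,85.4)"
```

```text
cm [-0.28  0.11  4.18] deg [-0.2 -0.   0.1] | t 27.6 pos [ 0.5498 -0.1652  0.0943] yaw 85.5 q [-0.11  0.67  0.43  1.86 -0.41  0.7   0.48] w 0.0121 ff 24.4 F [-1.   0.1  0.7]
```

servo_tool(plan=[[0.5, -0.2, 0.1, 2, 0, 0, 0], [0.5, -0.2, 0.1, 3.5, 0, 0, 0], [0.5, -0.2, 0.1, 4.2, 0, 0, 0], [0.5, -0.2, 0.1, 4.2, 0, 0, 0]])

```text
clock: 28.0
position: [0.551, -0.1685, 0.0533]
tool_rot: [-3.14, -0.0, 1.491]
force: [0.5, -0.0, 0.3]
grip_width: 0.0125
finger_force: 24.4
```

servo_tool(plan=[[0.5, 0, 0, 0.1, 0, 0, 0], [2.6, 0, 0, 0.1, 0, 0, 0], [2.6, 0, 0, 0.1, 0, 0, 0], [2.6, 0, 0, -3, 0, 0, 0], [2.6, 0, 0, -7.5, 0, 0, 0], [2.6, 0, 0, -8, 0, 0, 0]])

```text
clock: 28.6
position: [0.5535, -0.1699, 0.1388]
tool_rot: [3.136, 0.001, 1.49]
force: [0.0, -1.0, -1.3]
grip_width: 0.026
finger_force: 0.0
```

```bash
python3 items.py;python3 bub.py; python3 -c "
from h import *
to(.622,.1503,.07,29)
g=grab('scene');cv2.imwrite('pics/p6.png',cv2.convertScaleAbs(cv2.resize(g['frame'][130:260,240:400],None,fx=4,fy=4),alpha=1.6))"
```

```text
reed waist [0.6217 0.1505] dir -151.6 L 0.0374
8 [265.1 179.9] plate xy 0.108 -0.001
6 [313.  190.5] plate xy 0.0007 0.1036
cm [32.38  4.37  6.59] deg [ 0.2 -0.1 56.4] | t 28.7 pos [ 0.5525 -0.169   0.1357] yaw 85.4 q [-0.13  0.62  0.47  1.83 -0.38  0.78  0.46] w 0.0257 ff 0.0 F [ 0.3 -0.4 -0.7]
```

View pics/p6.png

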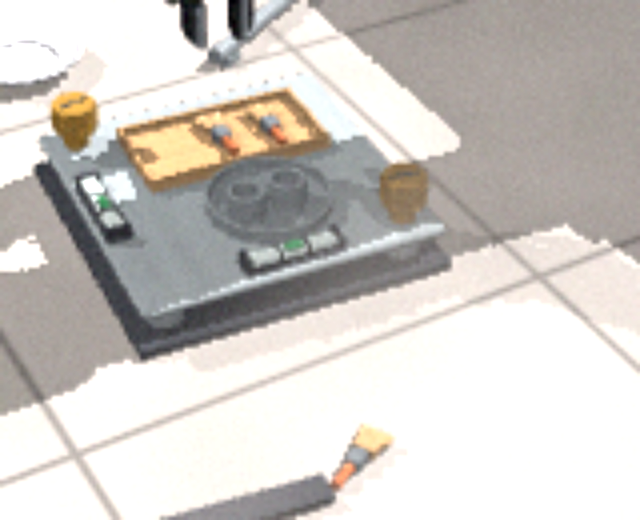

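servo_tool(plan=[[3.6, 32.4, 4.4, 0, 0, 0, 8], [3.6, 32.4, 4.4, 0, 0, 0, 16], [3.6, 32.4, 4.4, 0, 0, 0, 24], [3.6, 32.4, 4.4, 0, 0, 0, 32], [3.6, 32.4, 4.4, 0, 0, 0, 40], [3.6, 32.4, 4.4, 0, 0, 0, 48], [3.6, 32.4, 4.4, 0, 0, 0, 57], [3.6, 32.4, 4.4, 4, 0, 0, 57], [3.6, 32.4, 4.4, 7, 0, 0, 57], [3.6, 32.4, 4.4, 7, 0, 0, 57]])

```text
clock: 29.75
position: [0.6186, 0.1501, 0.0596]
tool_rot: [-3.141, 0.007, 0.496]
force: [-0.4, 0.7, -0.4]
grip_width: 0.0359
finger_force: 0.0
```

```bash
python3 -c "
from h import *
to(.622,.1503,.006,28.5)"
```

```text
cm [0.34 0.15 5.35] deg [-0.1  0.4 -0.1] | t 29.8 pos [0.6186 0.1501 0.0596] yaw 28.4 q [-0.75  0.89  0.68  1.7  -0.72  0.83 -0.81] w 0.0359 ff 0.0 F [-0.4  0.7 -0.4]
```

servo_tool(plan=[[3.6, 0.25, 0.12, 3, 0, 0, 0], [3.6, 0.25, 0.12, 5.3, 0, 0, 0], [3.6, 0.25, 0.12, 5.3, 0, 0, 0], [0.5, 0.25, 0.12, 5.3, 0, 0, 0], [0.5, 0.25, 0.12, 5.3, 0, 0, 0], [0.5, 0.25, 0.12, 5.3, 0, 0, 0], [0.5, 0.25, 0.12, 5.3, 0, 0, 0], [0.5, 0.25, 0.12, 5.3, 0, 0, 0]], force=25)

```text
clock: 30.55
position: [0.6248, 0.1508, 0.0122]
tool_rot: [3.141, -0.001, 0.496]
force: [-0.4, 0.6, 9.9]
grip_width: 0.0052
finger_force: 4.4
```

servo_tool(plan=[[0.5, 0, 0, -5, 0, 0, 0], [0.5, 0, 0, -10, 0, 0, 0], [0.5, 0, 0, -12, 0, 0, 0], [0.5, 0, 0, -12, 0, 0, 0]])

```text
clock: 30.95
position: [0.6256, 0.1509, 0.1348]
tool_rot: [3.141, -0.005, 0.496]
force: [0.1, -0.6, -1.3]
grip_width: 0.0053
finger_force: 0.0
```

```bash
python3 -c "
from h import *
to(.590,-.171,.12,85.4)"
```

```text
cm [-18.46  26.62   1.41] deg [  0.2  -0.2 -57. ] | t 30.9 pos [0.6256 0.1509 0.1348] yaw 28.4 q [-0.79  0.8   0.76  1.66 -0.65  0.94 -0.86] w 0.0053 ff 0.0 F [ 0.1 -0.6 -1.3]
```

```bash
python3 items.py; python3 -c "
from h import *
g=grab('scene');f=grab('top')
a=cv2.resize(g['frame'][195:275,280:400],None,fx=3.3,fy=3.3);b=cv2.resize(f['frame'][140:240,230:330],None,fx=4,fy=4)
o=np.zeros((400,800,3),np.uint8);o[:264,:396]=a;o[:,400:]=b
cv2.imwrite('pics/p7.png',cv2.convertScaleAbs(o,alpha=1.6))"
```

```text
reed waist [0.6207 0.1497] dir -151.4 L 0.0372
```

View pics/p7.png

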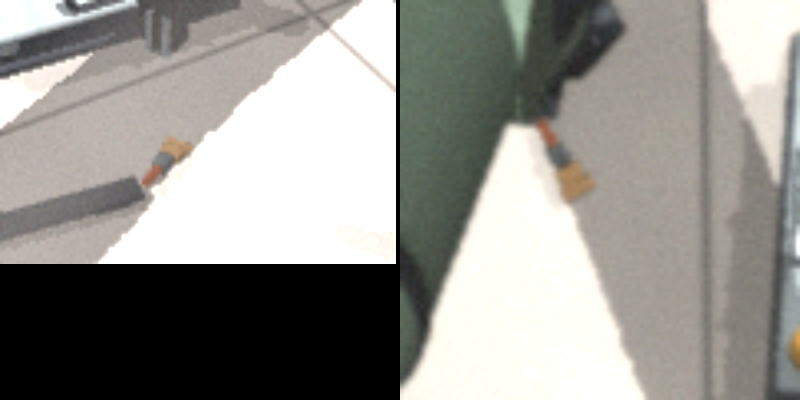

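```bash
python3 -c "
from h import *
to(.6205,.1497,.02,28.5)"
```

```text
cm [-0.33 -0.06 11.07] deg [-0.   0.  -0.1] | t 31.1 pos [0.6238 0.1508 0.1307] yaw 28.4 q [-0.79  0.8   0.75  1.66 -0.66  0.94 -0.86] w 0.0049 ff 0.0 F [ 0.  -0.  -0.9]
```

servo_tool(plan=[[3.6, -0.5, 0.1, 3, 0, 0, 0], [3.6, -0.5, 0.1, 7, 0, 0, 0], [3.6, -0.5, 0.1, 10, 0, 0, 0], [3.6, -0.5, 0.1, 10.5, 0, 0, 0], [3.6, -0.5, 0.1, 10.5, 0, 0, 0]])

```text
clock: 31.6
position: [0.6198, 0.1467, 0.0254]
tool_rot: [3.141, 0.002, 0.496]
force: [1.1, -0.5, 0.2]
grip_width: 0.036
finger_force: 0.0
```

```bash
python3 -c "
from h import *
to(.6205,.1497,.004,28.5)"
```

```text
cm [ 0.21 -0.22  2.14] deg [ 0.   0.1 -0.1] | t 31.6 pos [0.6198 0.1467 0.0254] yaw 28.4 q [-0.72  0.93  0.64  1.71 -0.76  0.77 -0.78] w 0.036 ff 0.0 F [ 1.1 -0.5  0.2]
```

servo_tool(plan=[[3.6, 0.1, -0.15, 1.2, 0, 0, 0], [3.6, 0.1, -0.15, 2.1, 0, 0, 0], [3.6, 0.1, -0.15, 2.1, 0, 0, 0], [3.6, 0.1, -0.15, 2.1, 0, 0, 0]])

```text
clock: 32.0
position: [0.6205, 0.1491, 0.0054]
tool_rot: [3.141, -0.0, 0.496]
force: [0.0, 0.4, 0.2]
grip_width: 0.0362
finger_force: 0.0
```

servo_tool(plan=[[2.2, 0, 0, 0, 0, 0, 0], [2.2, 0, 0, 0, 0, 0, 0]])

```text
clock: 32.2
position: [0.6206, 0.1492, 0.0056]
tool_rot: [3.141, -0.001, 0.496]
force: [0.2, -0.3, 0.3]
grip_width: 0.0221
finger_force: 0.0
```

servo_tool(plan=[[1.6, 0, 0, 0, 0, 0, 0], [0.9, 0, 0, 0, 0, 0, 0], [0.9, 0, 0, 0, 0, 0, 0]])

```text
clock: 32.5
position: [0.6206, 0.1492, 0.0054]
tool_rot: [3.142, -0.0, 0.496]
force: [0.1, 0.5, 4.0]
grip_width: 0.0118
finger_force: 38.1
```

servo_tool(plan=[[0.5, 0, 0, 0, 0, 0, 0], [0.5, 0, 0, -3, 0, 0, 0], [0.5, 0, 0, -8, 0, 0, 0], [0.5, 0, 0, -12, 0, 0, 0], [0.5, 0, 0, -12, 0, 0, 0]], force=40)

```text
clock: 33.0
position: [0.6226, 0.1491, 0.1302]
tool_rot: [3.14, -0.006, 0.496]
force: [1.1, 0.6, -0.4]
grip_width: 0.0113
finger_force: 52.8
```

```bash
python3 -c "
from h import *
to(.590,-.171,.12,85.4)"
```

```text
cm [-18.1   26.61   0.94] deg [  0.3  -0.3 -57. ] | t 33.0 pos [0.6226 0.1491 0.1302] yaw 28.4 q [-0.79  0.8   0.75  1.68 -0.66  0.93 -0.85] w 0.0113 ff 52.8 F [ 1.1  0.6 -0.4]
```

servo_tool(plan=[[0.5, -18.1, 26.6, 0, 0, 0, -8], [0.5, -18.1, 26.6, 0, 0, 0, -16], [0.5, -18.1, 26.6, 0, 0, 0, -24], [0.5, -18.1, 26.6, 0, 0, 0, -32], [0.5, -18.1, 26.6, 0, 0, 0, -40], [0.5, -18.1, 26.6, 0, 0, 0, -48], [0.5, -18.1, 26.6, 0, 0, 0, -57], [0.5, -18.1, 26.6, 1, 0, 0, -57], [0.5, -18.1, 26.6, 2, 0, 0, -57], [0.5, -18.1, 26.6, 2, 0, 0, -57]])

```text
clock: 34.0
position: [0.5872, -0.1692, 0.1033]
tool_rot: [-3.139, -0.001, 1.49]
force: [-0.1, 1.6, 0.3]
grip_width: 0.0113
finger_force: 52.8
```

```bash
python3 -c "
from h import *
to(.590,-.171,.0515,85.4)"
```

```text
cm [-0.16  0.31  5.18] deg [-0.2 -0.1 -0. ] | t 34.0 pos [ 0.5872 -0.1692  0.1033] yaw 85.4 q [-0.11  0.71  0.44  1.75 -0.41  0.77  0.46] w 0.0113 ff 52.8 F [-0.1  1.6  0.3]
```

servo_tool(plan=[[0.5, -0.1, 0.2, 2.5, 0, 0, 0], [0.5, -0.1, 0.2, 4, 0, 0, 0], [0.5, -0.1, 0.2, 5.2, 0, 0, 0], [0.5, -0.1, 0.2, 5.2, 0, 0, 0]])

```text
clock: 34.4
position: [0.5889, -0.1713, 0.0516]
tool_rot: [-3.139, -0.0, 1.491]
force: [0.2, 0.6, 0.2]
grip_width: 0.0112
finger_force: 52.8
```

servo_tool(plan=[[0.5, 0, 0, 0.1, 0, 0, 0], [2.6, 0, 0, 0.1, 0, 0, 0], [2.6, 0, 0, 0.1, 0, 0, 0], [2.6, 0, 0, -3, 0, 0, 0], [2.6, 0, 0, -8, 0, 0, 0], [2.6, 15, 0, -12, 0, 0, 0], [2.6, 30, 0, -12, 0, 0, 0], [2.6, 30, 0, -12, 0, 0, 0], [2.6, 30, 0, -12, 0, 0, 0], [2.6, 30, 0, -12, 0, 0, 0]])

```text
clock: 35.4
position: [0.6095, 0.0764, 0.1684]
tool_rot: [3.141, -0.001, 1.491]
force: [0.6, -0.4, 0.5]
grip_width: 0.0261
finger_force: 0.0
```

```bash
python3 items.py;python3 bub.py; python3 -c "
from h import *
f=grab('top');g=grab('scene')
b=cv2.resize(f['frame'][145:245,320:420],None,fx=4,fy=4);a=cv2.resize(g['frame'][135:215,245:345],None,fx=4,fy=4)
o=np.zeros((400,800,3),np.uint8);o[:,:400]=b;o[:320,400:]=a
cv2.imwrite('pics/p8.png',cv2.convertScaleAbs(o,alpha=1.6))"
```

```text
8 [265.1 179.9] plate xy 0.108 -0.001
8 [312.6 190.8] plate xy 0.0022 0.1042
```

View pics/p8.png

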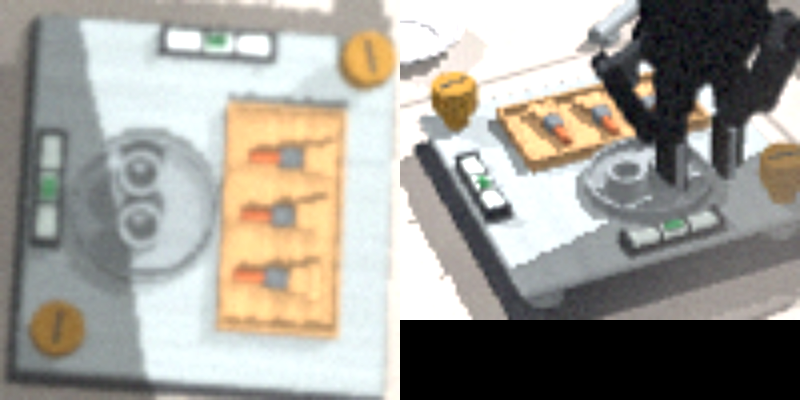

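The last look shows three reeds lying in the tray (waists about (290,155), (283,215), (278,277)). Both ferrules stand in the pan ((138,172), (140,222)), and both bubbles are mid-vial.

servo_tool(plan=[[2.6, 0, 0, 0, 0, 0, 0], [2.6, 0, 0, 0, 0, 0, 0], [2.6, 0, 0, 0, 0, 0, 0]])

```text
clock: 35.9
position: [0.6095, 0.073, 0.1676]
tool_rot: [3.142, 0.0, 1.489]
force: [-0.2, -0.8, 0.0]
grip_width: 0.0259
finger_force: 0.0
```

```bash
python3 -c "
from h import *
print(bot.job_done())"
```

```text
the job is handed in; nothing more can be done
None
```

The job is handed in: I levelled the platform first, then put the three reeds I found in the tray and the two ferrules in the pan, and the last pictures showed both bubbles still between their marks; no verdict came back.

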